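# Set the shoe dryer's lever ring to the orange pin and start it

## Robot

A 7-joint arm with a two-finger parallel gripper is mounted at the origin on the work surface. World frame = base frame: x ahead of the robot, y to its left, z up, the work surface at z = 0. Lengths are in m, angles in degrees, forces in N, time in s.
With the tool pointing down it reaches from about 0.425 to 0.875 m from the base axis. Payload 4.7 kg.
Tool frame: the origin (TCP) lies midway between the tips of the shut fingers; the grasp point (between the pads) lies env.grip_point_offset behind it (env.grip_point_offset is the distance from the TCP to the grasp point, in m); z points along the fingers, y is the line along which they close (so a half turn about z gives the same grasp; the last joint's range is limited). The gripper opens to 87 mm and grips with 3 to 60 N. Pads are 19 mm wide; open, the fingers measure 117 mm over their backs; the gripper's body (75 mm by 190 mm) begins 51 mm behind the grasp point.
Start: joints at [70.25, 18.392, -4.016, 83.108, 1.295, 78.541, -3.26], TCP at [0.228, -0.609, 0.223] pointing down, gripper open.
Joint ranges: [-163.93, 163.93], [-17.29, 119.83], [-79.2, 71.16], [3.27, 140.29], [-89.18, 269.18], [5.43, 117.66], [-154.24, 154.24]. Speed limits (degrees/s): [147.25, 147.25, 180, 180, 180, 180, 180].

## Interface

Orientations are given as [roll, pitch, yaw] about the fixed x, y, z axes, in that order (R = Rz(yaw) Ry(pitch) Rx(roll)).
In Python, from cell import env gives the robot as it stands.
- The arm moves only by the shell command python3 -m creep 'ROWS' [FORCE]. ROWS is a JSON object of lists of equal length, an entry for each row: "translation": the shift along the tool's x, y, z in units of 0.08 m (1.0 is 0.08 m), a list of three; "turn": the turn, a rotation vector about the tool's x, y, z in units of 180 degrees (1.0 is 180 degrees), a list of three; "grip": the opening, from 0 (shut) to 1 (fully open). In form: {"translation": [[x, y, z], ...], "turn": [[ax, ay, az], ...], "grip": [grip, ...]}. A call has 1 to 5 rows; each row shifts and turns the commanded pose from where the row before left it, along the tool's axes as they then stand; what a row does not reach is not made up. A row lasts 1/8 s, in which the tool goes at most 62.5 mm and 10.7 degrees, less where a joint would pass 70% of its speed; a pose out of reach is approached as far as the arm can. A call with a number of a shift or a turn outside -1 to 1 is refused whole. A call with a gripper value outside its range is refused whole. The fingers move at their own pace and stop on an object; FORCE is the grip in N (left out, the last holds). Time passes only in rows, so rows that do not move let the fingers close. It gives the time, the measured TCP pose, the force, the opening and the grip force at its end, in the units of the state.
- env.get_obs(): the state, without advancing time (a new reading comes with each control period).
- env.read_camera(name): name is "scene" or "top" or "wrist"; returns a dict with "frame" (384x512x3 uint8, red, green, blue), "z_map" (384x512 float32, m along the optical axis (not along the pixel's ray), 0 where there is no reading), "K" (3x3 intrinsics, pixels), "D" ([k1, k2, p1, p2, k3] as OpenCV has them; the pictures are not rectified), "rvec" (rotation vector, rad) and "tvec" (3), from world to camera coordinates, as OpenCV has them. Camera axes: x right, y down, z forward; pixel columns grow to the right and rows downward; lengths in m; the calibration is good to about 2 mm. A picture is of the moment at which its call begins.
- env.sign_off(): hands the job in; it is judged then, once.
The state is a dict: "time_s": time; "qpos": joint angles; "joint_velocities": joint speeds; "effort": joint torques, N m; "tool_pos": TCP position; "tool_rot": TCP orientation; "force": force on the tool from outside, world axes, zero at the start; "wrist_torque": the same for the moment, N m; "grip_width": finger opening in m; "grasp_force": force on a finger pad.
Only numpy, scipy, OpenCV 4.12 (cv2) and the standard library are available. Lean on these libraries where they do the work, as an engineer would, in place of code of your own. Each camera call takes 0.05 s, during which the arm holds its last target. There are 200 camera calls.

## Task

Set the shoe dryer on the mat: push its black lever gently round with the fingertips, without pinching it, until the lever's pointer points straight at the orange pin, then press the round green button in the middle all the way down and let it come up again. Do not press the button before the lever is set, and leave everything else around it where it lies.

Things in the scene. Friction and masses are not known exactly. Their poses are not given: they have to be found in the camera images.
- dryer: White square dryer case, 220 x 220 mm, 60 mm high, fixed on the mat. Origin at the centre of its underside; z up. The ring's axis is vertical through this origin. Flat top at 60 mm above the origin, with scale ticks and a black slot near each of its y = +97 and y = -97 mm edges.
- ring (a joint): Angle of the flat grey ring (radius 56 mm, top 12 mm above the case's top) about its vertical axis, counter-clockwise from above positive, in rad. At 0 the lever points along the dryer's +x axis; it turns from -2.3 to 2.3 and stays where it is left (friction, about 2 N at the lever's handle).
- lever_mid (a point): Middle of the upright black paddle that is the lever's handle, 72 mm from the ring's axis; its x axis points radially outward along the lever, z up. The paddle is 24 mm long radially, 16 mm thick (two 8 mm halves, paddle_left on the counter-clockwise side and paddle_right on the clockwise side) and stands from 8 to 48 mm above the case's top; this point is 28 mm above the case's top. The lever's arm below the paddle reaches up to 9 mm above the case's top.
- pointer (a point): Tip of the lever's pointer (outer end of the lever's arm, with a red line along it, and another on top of the paddle), 88 mm from the ring's axis, 8 mm above the case's top; its x axis points radially outward along the pointer.
- orange_foot (a point): Orange round pin, 16 mm across and 9 mm high, fixed on the case's top in one of the two slots, 97 to 105 mm from the ring's axis: the setting wanted. This point is at the centre of its underside. A blue pin like it stands in the other slot and is not wanted. It may stand on either side of the lever.
- start_top (a point): Top centre of the green start button, 30 mm across, on the ring's axis, standing above the ring (about 26 mm above the case's top). Pressed straight down.
- start (a joint): Travel of the start button, 0 up to 0.006 m fully down; a spring, about 1.5 N at first and 5 N at full travel, brings it up again.
- bin_low: Lower of two stacked green plastic bins, 220 x 150 x 90 mm, loose; origin at the centre of its underside
- bin_high: Upper green plastic bin, 220 x 150 x 90 mm, standing on the rim of the lower one, loose; origin at the centre of its underside
- scoop: Yellow plastic scoop, tray 110 x 85 x 35 mm with a handle reaching 150 mm to its -x side, loose on the mat; origin under the tray's centre.
- brush: Small oak brush with a hanging hole, 150 x 42 x 34 mm, loose on the mat; origin at the centre of its underside
- squeegee: Squeegee with a 250 mm hard silicone blade along its y axis and a 120 mm handle to its -x side, loose on the mat; origin under the blade holder.
- bucket_handle: Stainless bucket handle with a tubular grip, a half circle of 90 mm radius lying flat, loose; origin midway between its ends.
- jar: Small amber jar of shoe cream, 33 mm across, 30 mm high, standing loose on the case's top near its -x, -y corner; origin at the centre of its underside

How it is judged (in metres and radians):
On the way, in this order (a step that is already met when the one before it is completed fails the run):
1. the pointer points at the orange pin (y of orange_foot in the frame of pointer between -0.007 and 0.007 m and x of orange_foot in the frame of pointer above -0.02 m), for 0.3 s.
2. the green button is pressed all the way down while the pointer is at the orange pin (all of step 1 and value of joint start above 0.0045 m), for 0.05 s.
At the end, for the whole second after the job is handed in: The line of the pointer passes within 7 mm of the orange pin's centre (within the pin's width, about 4 degrees), the ring is at rest and the button is up again (less than 2 mm down) (all of step 1 and value of joint start below 0.002 m and velocity of joint ring between -0.02 and 0.02 rad/s); the robot touches nothing.
It fails at once if the button is pressed (more than 3 mm) while the pointer's line is more than 10 mm off the orange pin (value of joint start above 0.003 m and not (y of orange_foot in the frame of pointer between -0.01 and 0.01 m and x of orange_foot in the frame of pointer above -0.02 m)).
It fails at once if the lever's paddle is pinched: the fingers press on both of its halves with more than 4 N each (contact force between each of paddle_left, paddle_right and the fingers above 4 N).
It fails at once if the lever is shoved hard: more than 30 N (contact force between any of paddle_left, paddle_right and the arm above 30 N).
It fails at once if a bystander is lifted or moved more than 25 mm (distance of any of bin_low, bin_high, scoop, brush, squeegee, bucket_handle, jar from where it was at the start of the episode above 0.025 m).
It also fails if it takes over 48 s, if anything falls off the work surface, if the arm or the gripper's body presses on something with over 40 N, if the wrist force passes 120 N, or if a joint passes its speed limit or range.

## Working session

There is one attempt and no reset: what is moved stays moved. The work goes in short steps, Python scripts to look and compute and a shell command to move; the robot and the scene stay as the last step left them, time stands still between calls to the robot, and variables do not carry over. Pictures are saved under pics/ and viewed, at most 10 in all, crops included, and the job is handed in when it is done.

```bash
mkdir -p pics; ls; python3 - <<'E'
from cell import env
import cv2,numpy as np
o=env.get_obs();print(o['time_s'],o['tool_pos'],o['tool_rot'],o['grip_width'],env.grip_point_offset)
for n in ("scene","top"):
    c=env.read_camera(n);np.savez(f'pics/{n}.npz',**c);cv2.imwrite(f'pics/{n}.png',c['frame'][...,::-1]);print(c['K'],c['D'],c['rvec'],c['tvec'])
E
```

```text
pics
0.0 [ 0.22802857 -0.60808958  0.22145174] [-1.79889327e+02  4.59776601e-03  2.05629232e+01] 0.08704752298953274 0.0187
[[448.80550258   0.         259.56404187]
 [  0.         448.80550258 187.59751642]
 [  0.           0.           1.        ]] [-0.09992232  0.          0.          0.          0.        ] [ 0.62275854  2.61179249 -1.16648014] [ 0.49112983 -0.0731355   1.61871048]
[[391.64221405   0.         250.37811986]
 [  0.         391.64221405 193.61381493]
 [  0.           0.           1.        ]] [-0.10243122  0.          0.          0.          0.        ] [ 2.15099786 -2.12938652  0.16145494] [-0.01567567  0.52998673  1.45154854]
```

View pics/scene.png

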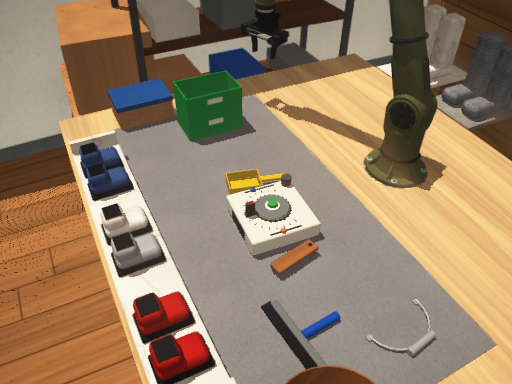

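View pics/top.png

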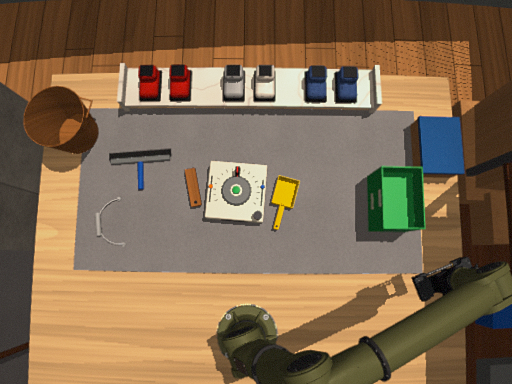

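The top view shows the dryer at about (236,191). The lever points up in the image (+x) near (237,171). The orange pin is on the left (+y) near (210,186), blue is on the right (263,187), and the jar is at (257,216). Next I'll turn these pixels into positions.

```bash
cat > h.py <<'E'
import cv2,numpy as np
def ray(c,uv,z):
    p=cv2.undistortPoints(np.array([[uv]],float),c['K'],c['D'])[0,0]
    R=cv2.Rodrigues(c['rvec'])[0];t=np.ravel(c['tvec']);o=-R.T@t;d=R.T@np.array([*p,1.])
    return o+d*(z-o[2])/d[2]
def blobs(c,lo,hi,amin=3):
    h=cv2.cvtColor(c['frame'],cv2.COLOR_RGB2HSV);m=cv2.inRange(h,np.array(lo),np.array(hi))
    n,l,s,ce=cv2.connectedComponentsWithStats(m)
    return [(ce[i],s[i,4]) for i in range(1,n) if s[i,4]>=amin],m
COL=dict(green=((45,120,60),(80,255,255),.086),orange=((5,170,140),(16,255,255),.069),blue=((105,130,90),(125,255,255),.069),red=((0,180,90),(4,255,255),.108),red2=((172,170,90),(180,255,255),.108))
def report(c,near=None,r=.15):
    for k,(lo,hi,z) in COL.items():
        for ce,a in blobs(c,lo,hi)[0]:
            p=ray(c,ce,z)
            if near is None or np.hypot(*(p[:2]-near))<r: print(k,ce.round(1),a,p.round(4))
E
python3 - <<'E'
from h import *
for n in('top','scene'):
    c=dict(np.load(f'pics/{n}.npz'));print(n)
    b=ray(c,(236,191),.086) if n=='top' else b
    report(c,b[:2],.14)
    if n=='top':
        h=cv2.cvtColor(c['frame'],cv2.COLOR_RGB2HSV);m=cv2.inRange(h,np.array((0,0,140)),np.array((180,70,255)))
        m=cv2.morphologyEx(m,cv2.MORPH_CLOSE,np.ones((5,5)))
        for k in cv2.findContours(m,0,2)[0]:
            if cv2.contourArea(k)>1500:
                r=cv2.minAreaRect(k);
                q=np.array([ray(c,v,.06)[:2] for v in cv2.boxPoints(r)])
                if np.hypot(*(q.mean(0)-b[:2]))<.1: print(q.round(3),q.mean(0))
    im=c['frame'][150:230,195:305] if n=='top' else c['frame'][165:260,215:330]
    cv2.imwrite(f'pics/{n}_c.png',cv2.resize(im[...,::-1],None,fx=6,fy=6,interpolation=2))
E
```

```text
top
green [235.6 189.5] 33 [0.5379 0.0443 0.086 ]
orange [210.2 185.5] 10 [0.5551 0.1407 0.069 ]
blue [262.1 186.3] 9 [ 0.5538 -0.0541  0.069 ]
red [236.8 169.8] 8 [0.6079 0.0404 0.108 ]
scene
green [271.9 202.9] 54 [0.5372 0.0452 0.086 ]
orange [283. 230.] 21 [0.5535 0.1427 0.069 ]
blue [252.4 188.9] 11 [ 0.5529 -0.0533  0.069 ]
red [250.  202.9] 7 [0.6065 0.0371 0.108 ]
```

View pics/top_c.png

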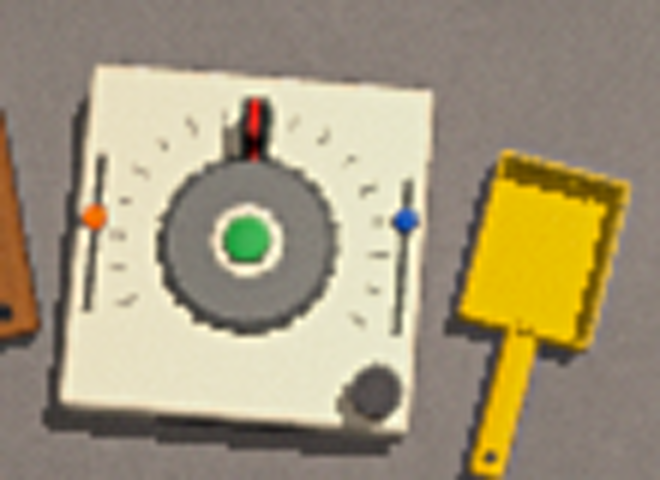

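Both cameras agree to 2 mm: the axis is at (0.5375, 0.0447) and the orange pin at (0.5543, 0.1415). That puts the pin 98 mm out at a world angle of 80°. The lever is at about -5°, so it has to turn about 85° counter-clockwise. I'll lift, shut the fingers and go over the -y side of the lever.

```bash
python3 -m creep '{"translation":[[0,0,-0.6],[0,0,-0.5],[0.55,-0.42,0],[0.55,-0.42,0],[0.55,-0.42,0]],"turn":[[0,0,0],[0,0,0],[0,0,0],[0,0,0],[0,0,0]],"grip":[0,0,0,0,0]}' 5
python3 -m creep '{"translation":[[0.55,-0.42,0],[0.55,-0.42,0],[0.55,-0.42,0],[0.55,-0.42,0],[0.55,-0.42,0]],"turn":[[0,0,0],[0,0,0],[0,0,0],[0,0,0],[0,0,0]],"grip":[0,0,0,0,0]}'
python3 -m creep '{"translation":[[0.55,-0.42,0],[0.55,-0.42,0],[0.55,-0.42,0],[0.55,-0.42,0],[0.55,-0.42,0]],"turn":[[0,0,0],[0,0,0],[0,0,0],[0,0,0],[0,0,0]],"grip":[0,0,0,0,0]}'
```

```text
time_s: 0.72
tool_pos: [0.3171, -0.4662, 0.3101]
tool_rot: [-180.0, 0.0, 20.5]
force: [0.8, 0.3, 1.5]
grip_width: 0.0452
grasp_force: 0.0
time_s: 1.35
tool_pos: [0.4639, -0.2316, 0.3103]
tool_rot: [180.0, 0.0, 20.5]
force: [0.8, -0.9, 0.2]
grip_width: 0.0015
grasp_force: 0.0
time_s: 1.98
tool_pos: [0.611, 0.0025, 0.3102]
tool_rot: [180.0, 0.0, 20.5]
force: [0.8, -0.1, -0.0]
grip_width: 0.0002
grasp_force: 0.0
```

```bash
python3 -m creep '{"translation":[[0,0,0.3],[0,0,0.3],[0,0,0.3],[0,0,0.3],[0,0,0.3]],"turn":[[0,0,-0.0512],[0,0,-0.0512],[0,0,-0.0512],[0,0,-0.0512],[0,0,-0.0512]],"grip":[0,0,0,0,0]}'
python3 -m creep '{"translation":[[0,0,0],[0,0,0],[0,0,0]],"turn":[[0,0,-0.0512],[0,0,-0.0512],[0,0,0]],"grip":[0,0,0]}'
python3 - <<'E'
from cell import env
from h import *
c=env.read_camera('wrist');report(c,np.array([.5375,.0447]),.15);cv2.imwrite('pics/w1.png',c['frame'][...,::-1])
E
```

```text
time_s: 2.6
tool_pos: [0.61, 0.0011, 0.1893]
tool_rot: [-180.0, 0.0, 66.9]
force: [-0.6, 0.3, -0.1]
grip_width: 0.0007
grasp_force: 0.0
time_s: 2.98
tool_pos: [0.6101, 0.0011, 0.19]
tool_rot: [-179.9, -0.0, 85.0]
force: [-0.6, -0.9, 1.1]
grip_width: 0.0006
grasp_force: 0.0
green [177.6 147.6] 304 [0.5424 0.0502 0.086 ]
green [191.7 147.3] 3 [0.5552 0.0493 0.086 ]
green [162.7 155. ] 3 [0.5277 0.0448 0.086 ]
green [164.3 157.8] 6 [0.5288 0.0421 0.086 ]
green [174.5 158.8] 6 [0.538  0.0403 0.086 ]
green [166.2 162. ] 6 [0.5299 0.0381 0.086 ]
green [181.2 162.8] 4 [0.5436 0.0362 0.086 ]
green [170.4 165.4] 14 [0.5332 0.0346 0.086 ]
green [180.  167.7] 3 [0.5418 0.0318 0.086 ]
orange [183.6  42.4] 240 [0.557  0.1414 0.069 ]
red [260.7 153.9] 68 [0.6172 0.0403 0.108 ]
```

View pics/w1.png

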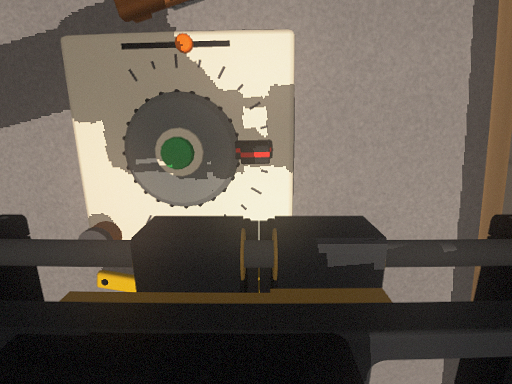

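The view matches: button near (177,153), orange pin (184,42), lever line near (255,153), and the fingers are clear on the -y side. I'll lower to paddle height and start the push.

```bash
python3 -m creep '{"translation":[[0,0,0.5],[0,0,0.5],[0,0,0.3],[0,0,0]],"turn":[[0,0,0],[0,0,0],[0,0,0],[0,0,0]],"grip":[0,0,0,0]}'
python3 -m creep '{"translation":[[0.12,0,0],[0.1,0,0],[0.06,0,0]],"turn":[[0,0,0],[0,0,0],[0,0,0]],"grip":[0,0,0]}'
python3 -m creep '{"translation":[[0.11,0.02,0],[0.11,0.02,0]],"turn":[[0,0,-0.039],[0,0,-0.039]],"grip":[0,0]}'
```

```text
time_s: 3.52
tool_pos: [0.6087, 0.001, 0.0845]
tool_rot: [-179.7, 0.0, 85.0]
force: [0.2, -0.6, 0.1]
grip_width: 0.0002
grasp_force: 0.0
time_s: 3.9
tool_pos: [0.6134, 0.0239, 0.0879]
tool_rot: [179.8, 0.1, 85.1]
force: [0.3, -1.6, 1.2]
grip_width: 0.0003
grasp_force: 1.1
time_s: 4.15
tool_pos: [0.6166, 0.0402, 0.0874]
tool_rot: [179.9, 0.1, 99.3]
force: [-0.8, -2.6, 0.2]
grip_width: 0.0001
grasp_force: 1.1
```

```bash
python3 -m creep '{"translation":[[0.11,0.01,0],[0.11,0.01,0],[0.11,0.01,0],[0.11,0.01,0],[0.11,0.01,0]],"turn":[[0,0,-0.039],[0,0,-0.039],[0,0,-0.039],[0,0,-0.039],[0,0,-0.039]],"grip":[0,0,0,0,0]}'
python3 - <<'E'
from cell import env
from h import *
c=env.read_camera('scene');report(c,np.array([.5375,.0447]),.15);cv2.imwrite('pics/s2.png',cv2.resize(c['frame'][165:260,215:330,::-1],None,fx=6,fy=6))
E
```

```text
time_s: 4.78
tool_pos: [0.604, 0.0824, 0.0875]
tool_rot: [179.9, 0.1, 134.4]
force: [2.7, -0.1, -0.2]
grip_width: 0.0008
grasp_force: 1.2
green [273.5 203.9] 35 [0.5351 0.0513 0.086 ]
orange [283. 230.] 21 [0.5535 0.1427 0.069 ]
red [264.8 213. ] 5 [0.5874 0.093  0.108 ]
```

View pics/s2.png

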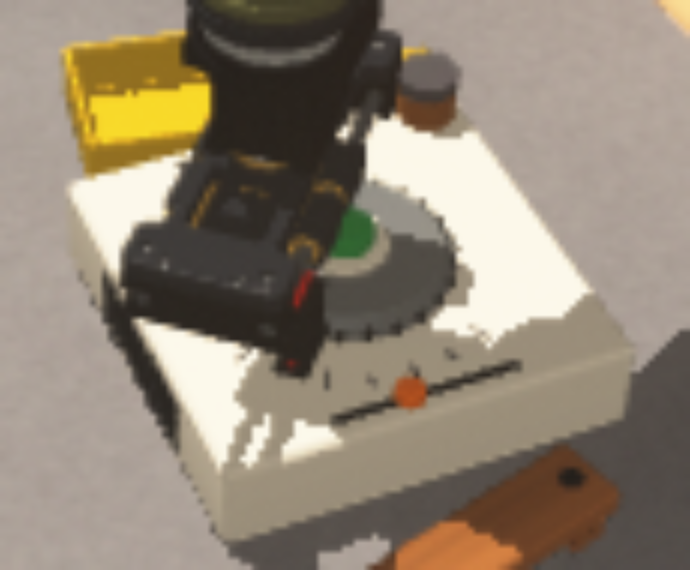

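The push works: the lever is at about 44°, flush with the fingers, at 2.7 N. I'll continue to about 72° and then measure.

```bash
python3 -m creep '{"translation":[[0.11,0.01,0],[0.11,0.01,0],[0.11,0.01,0],[0.11,0.01,0],[0,0,0]],"turn":[[0,0,-0.039],[0,0,-0.039],[0,0,-0.039],[0,0,-0.039],[0,0,0]],"grip":[0,0,0,0,0]}'
python3 - <<'E'
from cell import env
from h import *
for n in('scene','top'):
    c=env.read_camera(n);print(n);report(c,np.array([.5375,.0447]),.15)
E
```

```text
time_s: 5.45
tool_pos: [0.576, 0.1057, 0.0871]
tool_rot: [180.0, 0.0, 162.2]
force: [0.3, 0.2, -0.5]
grip_width: 0.0005
grasp_force: 0.0
scene
orange [282.9 229.9] 22 [0.5535 0.1423 0.069 ]
blue [252.5 189.3] 14 [ 0.5533 -0.0515  0.069 ]
top
orange [209.8 185.8] 6 [0.5538 0.1421 0.069 ]
blue [262.1 186.3] 9 [ 0.5538 -0.0541  0.069 ]
```

```bash
python3 -m creep '{"translation":[[0.06,0.005,0],[0.05,0.005,0],[0,0,0],[-0.25,0,0],[-0.25,0,0]],"turn":[[0,0,-0.02],[0,0,-0.019],[0,0,0],[0,0,0],[0,0,0]],"grip":[0,0,0,0,0]}'
python3 -m creep '{"translation":[[0,0,-0.6],[0,0,-0.6],[0,0,-0.6],[0,0,0]],"turn":[[0,0,0],[0,0,0],[0,0,0],[0,0,0]],"grip":[0,0,0,0]}'
python3 - <<'E'
from cell import env
from h import *
for n in('scene','top','wrist'):
    c=env.read_camera(n);print(n);report(c,np.array([.5375,.0447]),.15)
    if n=='wrist': cv2.imwrite('pics/w3.png',c['frame'][...,::-1])
E
```

```text
time_s: 6.18
tool_pos: [0.6071, 0.1002, 0.0863]
tool_rot: [-179.9, -0.1, 169.1]
force: [-0.2, 0.2, 0.8]
grip_width: 0.0006
grasp_force: 0.0
time_s: 6.68
tool_pos: [0.6087, 0.1018, 0.2345]
tool_rot: [179.9, 0.3, 169.2]
force: [0.0, 0.1, -0.3]
grip_width: 0.0006
grasp_force: 0.0
scene
green [272.2 203.3] 59 [0.5374 0.0471 0.086 ]
orange [282.9 229.9] 22 [0.5535 0.1423 0.069 ]
blue [252.4 188.9] 11 [ 0.5529 -0.0533  0.069 ]
red [280.8 213. ] 5 [0.5464 0.1131 0.108 ]
top
orange [210.3 185.6] 10 [0.5547 0.1403 0.069 ]
blue [262.  186.5] 8 [ 0.5532 -0.0537  0.069 ]
wrist
green [193.3 128.5] 446 [0.5388 0.0457 0.086 ]
green [195.3 138.7] 3 [0.5493 0.0453 0.086 ]
orange [286.5 127.1] 124 [0.5563 0.1416 0.069 ]
blue [112.  162.6] 20 [ 0.5573 -0.0574  0.069 ]
```

View pics/w3.png

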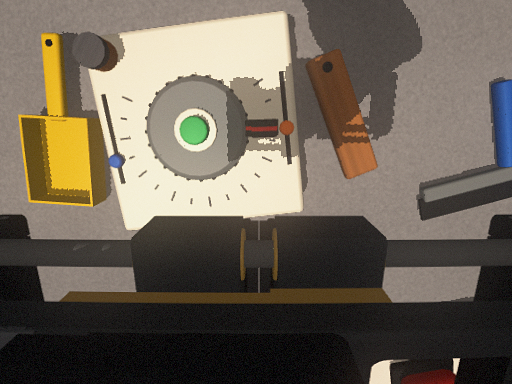

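The view shows the red line running from about (247,128) to (277,128), straight at the orange pin (287,127). The button is at (194,129). I'll measure the line's angle in this picture.

```bash
python3 - <<'E'
from h import *
from cell import env
c=env.read_camera('wrist')
h=cv2.cvtColor(c['frame'],cv2.COLOR_RGB2HSV)
m=cv2.inRange(h,np.array((0,130,50)),np.array((6,255,255)))|cv2.inRange(h,np.array((172,130,50)),np.array((180,255,255)))
m[:,:235]=0;m[:,284:]=0;m[:100]=0;m[150:]=0
v,u=np.nonzero(m)
g,_=max(((ce,a) for ce,a in __import__('h').blobs(c,*COL['green'][:2])[0]),key=lambda t:t[1])
o=ray(c,(286.5,127.1),.074);C=ray(c,g,.086)[:2]
for k in np.unique(u): print(k,v[u==k].mean().round(1),end='; ')
P=np.array([ray(c,q,.108)[:2] for q in zip(u,v)]);d,x=cv2.fitLine(P.astype(np.float32),2,0,.01,.01).ravel().reshape(2,2)
print('\nline dir',np.degrees(np.arctan2(*d[::-1]))%180,'pt',x,'from C',np.degrees(np.arctan2(*(x-C)[::-1])),'pin',np.degrees(np.arctan2(*(o[:2]-C)[::-1])),C,o)
E
```

```text
246 128.5; 247 128.5; 248 128.5; 249 128.5; 250 128.5; 251 128.5; 252 129.5; 253 129.5; 254 129.5; 255 129.5; 256 129.0; 257 129.0; 258 129.0; 259 129.0; 260 129.0; 261 129.0; 262 129.0; 263 129.0; 264 129.0; 265 129.0; 266 129.0; 267 129.0; 268 129.0; 269 129.0; 270 129.0; 271 129.0; 272 129.0; 273 128.5; 274 129.0; 275 128.5; 276 128.5; 277 127.5; 
line dir 79.57596 pt [0.5511966  0.11458074] from C 79.8442069743105 pin 80.1802233978215 [0.53884419 0.04562384] [0.55532066 0.14081654 0.074     ]
```

Line angle is 79.6–79.8° against the pin's 80.2°, so the lever is set within about 1 mm. Now I'll go over the button.

```bash
python3 -m creep '{"translation":[[0.37,-0.43,0],[0.365,-0.43,0],[0,0,0.6],[0,0,0.6],[0,0,0]],"turn":[[0,0,0],[0,0,0],[0,0,0],[0,0,0],[0,0,0]],"grip":[0,0,0,0,0]}'
python3 -m creep '{"translation":[[0,0,0.3],[0,0,0.15],[0,0,0]],"turn":[[0,0,0],[0,0,0],[0,0,0]],"grip":[0,0,0]}'
```

```text
time_s: 7.5
tool_pos: [0.5327, 0.0432, 0.1306]
tool_rot: [-179.9, -0.5, 169.3]
force: [-0.3, -0.6, -0.3]
grip_width: 0.0002
grasp_force: 0.0
time_s: 7.88
tool_pos: [0.5364, 0.0445, 0.0987]
tool_rot: [180.0, -0.0, 169.3]
force: [0.4, 0.5, -0.4]
grip_width: 0.0005
grasp_force: 0.0
```

```bash
python3 -m creep '{"translation":[[0,0,0.1],[0,0,0.08],[0,0,0]],"turn":[[0,0,0],[0,0,0],[0,0,0]],"grip":[0,0,0]}'
python3 -m creep '{"translation":[[0,0,0.05],[0,0,0]],"turn":[[0,0,0],[0,0,0]],"grip":[0,0]}'
```

```text
time_s: 8.25
tool_pos: [0.5371, 0.0444, 0.0846]
tool_rot: [180.0, 0.1, 169.3]
force: [0.6, -0.1, 4.8]
grip_width: 0.0009
grasp_force: 2.1
time_s: 8.5
tool_pos: [0.5373, 0.0444, 0.0831]
tool_rot: [-179.9, 0.1, 169.3]
force: [-6.2, -1.8, 21.4]
grip_width: 0.0004
grasp_force: 11.0
```

At 21 N vertical the button is on its end stop, well past the 5 N spring force. Next I'll release it, rise clear and check.

```bash
python3 -m creep '{"translation":[[0,0,0],[0,0,-0.1],[0,0,-0.2],[0,0,-0.6],[0,0,-0.6]],"turn":[[0,0,0],[0,0,0],[0,0,0],[0,0,0],[0,0,0]],"grip":[0,0,0,0,0]}'
python3 -m creep '{"translation":[[-0.37,0.43,-0.3],[-0.37,0.43,0],[0,0,0],[0,0,0]],"turn":[[0,0,0],[0,0,0],[0,0,0],[0,0,0]],"grip":[0,0,0,0]}'
python3 - <<'E'
from cell import env
from h import *
c=env.read_camera('wrist');report(c,np.array([.5375,.0447]),.15);cv2.imwrite('pics/w4.png',c['frame'][...,::-1])
g=max(blobs(c,*COL['green'][:2])[0],key=lambda t:t[1])[0].astype(int)
R=cv2.Rodrigues(c['rvec'])[0];z=c['z_map'][g[1]-2:g[1]+3,g[0]-2:g[0]+3];zz=np.median(z)
p=cv2.undistortPoints(np.array([[g]],float),c['K'],c['D'])[0,0]
print('button top',R.T@(zz*np.array([*p,1])-np.ravel(c['tvec'])))
E
```

```text
time_s: 9.12
tool_pos: [0.5356, 0.0442, 0.2014]
tool_rot: [-180.0, -0.1, 169.3]
force: [0.8, -0.1, -0.3]
grip_width: 0.0003
grasp_force: 0.0
time_s: 9.62
tool_pos: [0.6065, 0.1007, 0.2238]
tool_rot: [-180.0, -0.1, 169.4]
force: [-0.3, -0.0, -0.4]
grip_width: 0.0005
grasp_force: 0.0
green [191.9 128.9] 470 [0.5387 0.0456 0.086 ]
orange [287.1 127.7] 129 [0.5561 0.1416 0.069 ]
blue [109.2 162.4] 43 [ 0.5561 -0.057   0.069 ]
button top [0.5376909  0.04564729 0.08902571]
```

View pics/w4.png

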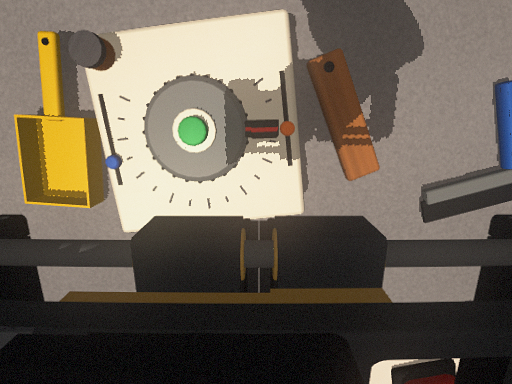

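The lever line (247–278, 129) still points at the orange pin (287,128). The button is up again: its top is at 89 mm, against a pressed tip height of 83 mm. Nothing else has moved and the arm is clear, so I'm handing it in.

```bash
python3 -c "
from cell import env
print(env.sign_off())"
```

```text
the job is handed in; nothing more can be done
None
```

The job is handed in: the lever points at the orange pin to within about 1 mm, the button was pressed to its stop and came back up, nothing else moved in the pictures, and the arm is clear (the sign-off gave no verdict).

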